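# Roll the inspected roller to the pass band

### The job

The white conveyor roller has passed its inspection. Without gripping or lifting it, push it with the fingertips so that it rolls (not skids) along the black mat and stops with its axis over the green band, lying square along the band; then take the hand away. Leave the things standing round the mat alone.

Things in the scene. Friction and masses are not known exactly. Their poses are not given: they have to be found in the camera images.
- roller: smooth, slippery white plastic cylinder (friction 0.3), 40 mm diameter, 130 mm long, 0.35 kg, with grey end rings, a black stripe and 12 mm steel journals 14 mm long. Origin mid-axis, 40 mm above the bench; x is its axis (level); z is up and through the stripe at the start, turning as it rolls. Lies between the bands, 13 to 21 cm from the green one, within 5 degrees of parallel
- green_band: green painted band across the mat, flat, 196 mm long (its x axis) and 30 mm wide (its y axis), fixed. Origin at its middle, 20 mm above the bench. It may be at either end of the mat
- red_band: red painted band of the same size, parallel to the green one, 340 mm from it at the other end of the mat, fixed; not the goal
- mat: black rubber mat, 200 mm (x) by 500 mm (y), glued on a fixed plywood board 10 mm longer and wider; top 20 mm above the bench; grippy (friction 1.1). Origin: middle of the underside, on the bench. One band lies 170 mm from the middle each way along y. The roller, pushed from behind in its upper half by the fingertips, rolls along y; pushed at 4 cm/s it runs on about 1 cm at most after the fingers stop
- white_pot: bystander: off-white screw-top pot, 65 mm diameter, 73 mm high, left of the mat; origin at the middle of its underside
- bearing: bystander: steel ball bearing lying flat, 40 mm diameter, 12 mm high, left of the mat; origin at the middle of its underside
- grease_tin: bystander: yellow tin with a white lid, 70 mm diameter, 46 mm high, right of the mat; origin at the middle of its underside
- wood_block: bystander: dark wood block 50 x 75 x 51 mm, behind the mat; origin at the middle of its underside
There are look-alikes about, which are no part of the job. Of the things shaped like the roller, the white one is meant.

How it is judged (in metres and radians):
On the way, in this order (a step that is already met when the one before it is completed fails the run):
1. the roller has rolled half a turn (its witness stripe underneath) (angle between roller's own z axis and vertical above 2.4 rad), for 0.05 s.
2. the roller has rolled on to about a whole turn (its witness stripe on top again) (angle between roller's own z axis and vertical below 1 rad), for 0.05 s.
At the end, for the whole second after the job is handed in: the roller lies still on the mat with the middle of its axis over the green band (within 15 mm across the band and 45 mm along it), parallel to the band within 0.17 rad (y of roller in the frame of green_band between -0.015 and 0.015 m and x of roller in the frame of green_band between -0.045 and 0.045 m and angle between the x axis of roller and the x axis of green_band, either way round below 0.17 rad and height (world z) of roller between 0.036 and 0.044 m and linear speed of roller below 0.01 m/s); the robot touches nothing.
It fails at once if the roller was lifted (more than 15 mm) (height (world z) of roller above 0.055 m).
It fails at once if a bystander was moved by more than 15 mm (distance of any of white_pot, bearing, grease_tin, wood_block from where it was at the start of the episode above 0.015 m).
It also fails if it takes over 42 s, if anything falls off the work surface, if the arm or the gripper's body presses on something with over 40 N, if the wrist force passes 120 N, or if a joint passes its speed limit or range.

### The arm

A 6-joint arm with a two-finger parallel gripper is mounted at the origin on a cart in front of the work surface, level with it; the furniture and walls round the work are solid. World frame = base frame: x ahead of the robot, y to its left, z up, the work surface at z = 0. Lengths are in mm, angles in rad, forces in N, time in s.
With the tool pointing down it reaches from about 350 to 775 mm from the base axis. Payload 7.3 kg.
Tool frame: the origin (TCP) lies midway between the tips of the shut fingers; the grasp point (between the pads) lies bot.tcp_to_grasp behind it (bot.tcp_to_grasp is the distance from the TCP to the grasp point, in mm); z points along the fingers, y is the direction in which the jaws open and shut (so a half turn about z gives the same grasp; the last joint's range is limited). The gripper opens to 92 mm and grips with 3 to 60 N. Pads are 19 mm wide; open, the fingers measure 130 mm over their backs; the gripper's body (75 mm by 190 mm) begins 47 mm behind the grasp point.
Start: joints at [-1.467, 0.342, 1.524, -0, 1.275, -0.146], TCP at [129.807, -508.719, 226.741] pointing down, gripper open.
Joint ranges: [-2.53, 2.53], [-0.77, 2.02], [0.04, 2.7], [-1, 4.14], [0.28, 2.66], [-3.11, 3.11]. Speed limits (rad/s): [2.57, 2.57, 3.14, 3.14, 3.14, 3.14].

### API

Orientations are given as [roll, pitch, yaw] about the fixed x, y, z axes, in that order (R = Rz(yaw) Ry(pitch) Rx(roll)).
In Python, from plant import bot gives the robot as it stands.
- The arm moves only by the shell command python3 -m inch 'ROWS'. ROWS is JSON, one flat list of numbers, 7 for each row, row after row: the shift along the world's x, y, z in cm, then the turn, a rotation vector about the world's x, y, z in degrees, then the gripper command: -1 is shut, 1 is fully open, values between are in proportion. In form: [tx, ty, tz, ax, ay, az, fingers, tx, ty, tz, ax, ay, az, fingers, ...]. A call has exactly 5 rows; each row is the pose to reach, as a shift and turn from the pose measured when the call began; what a row does not reach only later rows make up. A row lasts 1/10 s, in which the tool goes at most 50 mm and 8.59 degrees, less where a joint would pass 70% of its speed; a pose out of reach is approached as far as the arm can. A call with a gripper value outside its range is refused whole. The fingers move at their own pace and stop on an object; the grip force is fixed at half the most. Time passes only in rows, so rows that repeat a pose let the fingers close, or fill a call up. It gives the time, the measured TCP pose, the force and the opening at its end, in the units of the state.
- bot.get_obs(): the state, without advancing time (a new reading comes with each control period).
- bot.capture(name): name is "scene" or "top"; returns the picture (420x560x3 uint8, red, green, blue); there is no depth.
- bot.calibration(name): a dict with "fx", "fy", "cx", "cy" (pixels), "k1" (the pictures are not rectified: a ray, as slopes to the right and down, at radius r is drawn at 1 + k1 r^2 times it, then the intrinsics apply), "cam_to_world" (4x4, takes a point from camera to world coordinates). Camera axes: x right, y down, z forward; pixel columns grow to the right and rows downward; lengths in mm; the calibration is good to about 2 mm. A picture is of the moment at which its call begins. calibration takes no time and is no camera call.
- bot.close_job(): hands the job in, once; it reports no verdict.
The state is a dict: "time": time; "joint_positions": joint angles; "dq": joint speeds; "tau": joint torques, N m; "tool_pos": TCP position; "tcp_rot": TCP orientation; "contact_force": force on the tool from outside, world axes, zero at the start; "moment": the same for the moment, N m; "grip_width": finger opening in mm.
Only numpy, scipy, OpenCV 4.12 (cv2) and the standard library are available. Lean on these libraries where they do the work, as an engineer would, in place of code of your own. Each camera call takes 0.05 s, during which the arm holds its last target.

## Working session

There is one attempt and no reset: what is moved stays moved. The work goes in short steps, Python scripts to look and compute and a shell command to move; the robot and the scene stay as the last step left them, time stands still between calls to the robot, and variables do not carry over. Pictures are saved under pics/ and viewed, and the job is handed in when it is done.

```bash
mkdir -p pics; ls; cat > h.py <<'E'
import numpy as np, cv2
from plant import bot
def ray(name,u,v):
    c=bot.calibration(name)
    x=(u-c["cx"])/c["fx"]; y=(v-c["cy"])/c["fy"]
    xd,yd=x,y
    for _ in range(30):
        s=1+c["k1"]*(x*x+y*y); x,y=xd/s,yd/s
    T=np.array(c["cam_to_world"]); return T[:3,3],T[:3,:3]@np.array([x,y,1.])
def hit(name,u,v,z):
    o,d=ray(name,u,v); return o+d*(z-o[2])/d[2]
def save(name,f):
    im=np.array(bot.capture(name)); cv2.imwrite(f,im[:,:,::-1]); return im
E
python3 - <<'E'
from h import *
save("top","pics/top0.png");save("scene","pics/scene0.png")
for n in("top","scene"):print(np.round(np.array(bot.calibration(n)["cam_to_world"])))
print(bot.get_obs(), bot.tcp_to_grasp)
E
```

```text
pics
[[-0.000e+00 -1.000e+00  0.000e+00  3.760e+02]
 [-1.000e+00  0.000e+00  0.000e+00  6.000e+00]
 [-0.000e+00 -0.000e+00 -1.000e+00  1.537e+03]
 [ 0.000e+00  0.000e+00  0.000e+00  1.000e+00]]
[[-1.000e+00 -0.000e+00  0.000e+00  5.800e+01]
 [-1.000e+00  1.000e+00 -1.000e+00  7.840e+02]
 [ 0.000e+00 -1.000e+00 -1.000e+00  1.151e+03]
 [ 0.000e+00  0.000e+00  0.000e+00  1.000e+00]]
{'time': 0.1, 'joint_positions': array([-1.46700123e+00,  3.42666554e-01,  1.52490160e+00,  1.05504845e-05,
        1.27538335e+00, -1.46006856e-01]), 'dq': array([ 0.00326447, -0.00071903, -0.00120024, -0.00027435, -0.00067061,
       -0.0023546 ]), 'tau': array([ 9.82642814e-04, -4.32003880e+01, -2.44694638e+01,  7.19205779e-02,
        5.26048732e-02, -4.66094934e-05]), 'tool_pos': array([ 129.77107188, -508.34908546,  226.11438347]), 'tcp_rot': array([-3.14024973e+00, -2.07679379e-04,  2.49798731e-01]), 'contact_force': array([ 0.46772182, -0.20157302,  0.22144845]), 'moment': array([-0.00539525,  0.00357867, -0.02954662]), 'grip_width': 91.5308494062018} 18.8
```

View pics/top0.png

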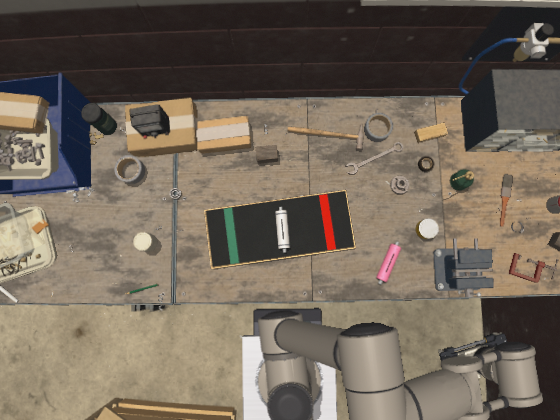

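View pics/scene0.png

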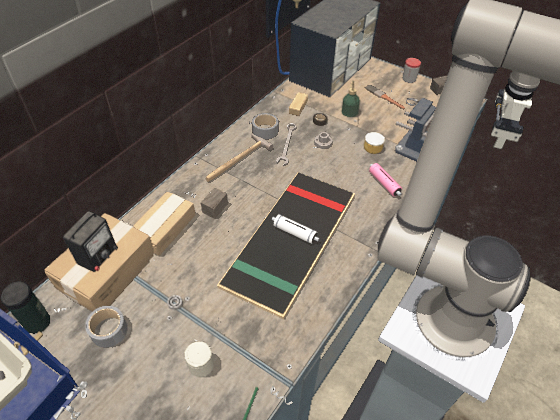

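The top view shows the green band at about (232,235), red at (327,222) and the white roller at (282,229). Two things are roller-shaped: white at (282,229) on the mat, and pink at (389,262) beside it. The white one on the mat between the bands fits the description. I'll measure it and confirm in a crop.

```bash
cat > m.py <<'E'
from h import *
def comp(mask,near,amin=60):
    n,l,s,c=cv2.connectedComponentsWithStats(mask.astype(np.uint8))
    k=[i for i in range(1,n) if s[i,4]>=amin]; 
    i=min(k,key=lambda i:np.hypot(*(c[i]-near))); return (l==i).astype(np.uint8)
def rect(name,m,z):
    ys,xs=np.nonzero(m); P=np.array([hit(name,u,v,z)[:2] for u,v in zip(xs,ys)])
    r=cv2.minAreaRect(P.astype(np.float32)); b=cv2.boxPoints(r)
    e=[b[1]-b[0],b[2]-b[1]]; e.sort(key=np.linalg.norm); L=e[1]; L=L if L[0]>0 else -L
    return np.array(r[0]),np.degrees(np.arctan2(L[1],L[0])),[np.linalg.norm(q) for q in e]
def measure(im,near=None):
    I=im.astype(int); R,G,B=I[...,0],I[...,1],I[...,2]
    g=comp((G>R+25)&(G>B+8),(232,235)); r=comp((R>G+80)&(B<80),(327,222))
    hull=cv2.convexHull(np.argwhere((g+r)>0)[:,::-1].astype(np.int32))
    mm=np.zeros(g.shape,np.uint8); cv2.fillConvexPoly(mm,hull,1)
    w=(mm>0)&(R>110)&(G>110)&(B>110)
    n=near if near is not None else (282,229)
    w=cv2.morphologyEx(w.astype(np.uint8),cv2.MORPH_CLOSE,np.ones((5,5)))
    return rect("top",g,20),rect("top",r,20),rect("top",comp(w,n),40)
E
python3 - <<'E'
from m import *
im=save("top","pics/top1.png")
g,r,w=measure(im)
for q in(g,r,w):print(np.round(q[0],1),round(q[1],2),np.round(q[2],1))
d=(g[0]-r[0]);print(np.linalg.norm(d),d/np.linalg.norm(d),np.degrees(np.arctan2(d[1],d[0]))-90)
u=d/np.linalg.norm(d);print("roller from green",(w[0]-g[0])@u,(w[0]-g[0])@np.array([u[1],-u[0]]))
cv2.imwrite("pics/crop1.png",cv2.resize(im[175:285,190:420,::-1],None,fx=3.4,fy=3.4,interpolation=2))
E
```

```text
[500.6 192.3] 6.86 [ 31.8 195.4]
[ 542.5 -145.5] 7.05 [ 31.2 196.4]
[515.8  12.4] 3.56 [ 38.4 156.9]
340.41090915676585 [-0.12325596  0.99237491] 7.080050588541141
roller from green -180.4471355831674 -7.0276503244050215
```

View pics/crop1.png

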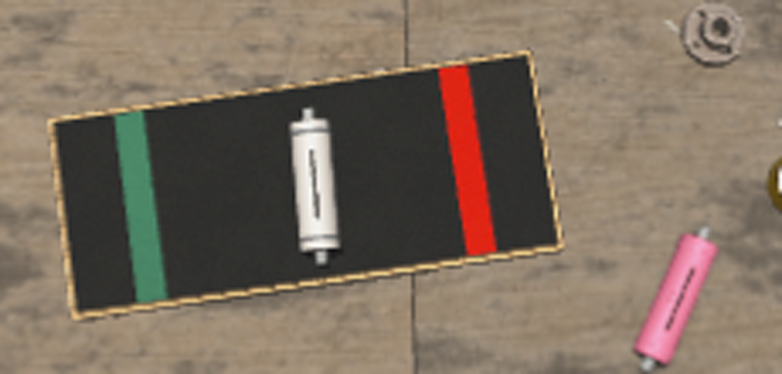

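The crop confirms it: white cylinder with end rings, black stripe and steel journals, against a pink look-alike off the mat. Band size and spacing (31×196 mm, 340 mm) match. The roller is 180 mm from green and 3.5° off parallel. I'll go behind it on its red side, with the jaw axis along the roller axis.

```bash
python3 -m inch '[3.1,3.6,0,0,0,8,0.3, 6.2,7.2,0,0,0,16,0.3, 9.3,10.8,0,0,0,24,0.3, 12.4,14.4,0,0,0,32,0.3, 15.5,18,0,0,0,40,0.3]'
python3 -m inch '[3.1,3.6,0,0,0,8,0.3, 6.2,7.2,0,0,0,16,0.3, 9.3,10.8,0,0,0,24,0.3, 12.4,14.4,0,0,0,32,0.3, 15.5,18,0,0,0,38,0.3]'
```

```text
time: 0.65
tool_pos: [285.6, -326.8, 226.1]
tcp_rot: [-3.14, -0.0, 0.953]
contact_force: [1.6, -0.4, 0.7]
grip_width: 60.5
time: 1.15
tool_pos: [441.4, -144.9, 226.1]
tcp_rot: [-3.14, -0.0, 1.622]
contact_force: [0.8, -1.6, -0.4]
grip_width: 59.5
```

```bash
python3 -m inch '[2.6,3,0,0,0,0.6,0.3, 5.2,6,-2,0,0,0.6,0.3, 7.8,8.8,-6,0,0,0.6,0.3, 7.8,8.8,-10,0,0,0.6,0.3, 7.8,8.8,-12,0,0,0.6,0.3]'
python3 - <<'E'
from h import *
save("scene","pics/scene2.png");im=save("top","pics/top2.png")
E
```

```text
time: 1.65
tool_pos: [517.9, -55.1, 102.3]
tcp_rot: [-3.135, -0.002, 1.635]
contact_force: [0.6, -0.2, -0.4]
grip_width: 59.5
```

View pics/scene2.png

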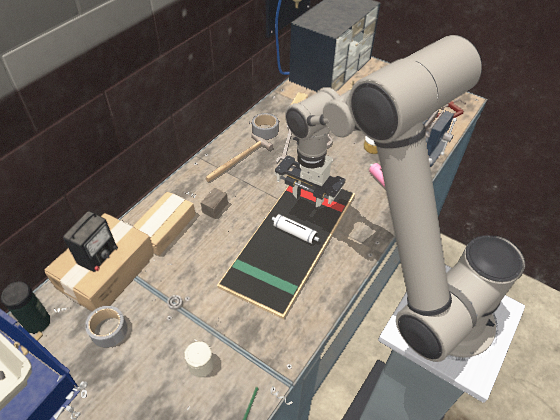

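The fingers are behind the roller (at about (297,228)), jaw axis along it. Next I lower them, then push slowly.

```bash
python3 -m inch '[0.1,0,-2,0,0,0,0.3, 0.1,0,-4,0,0,0,0.3, 0.1,0,-5.5,0,0,0,0.3, 0.1,0,-6.5,0,0,0,0.3, 0.1,0,-6.6,0,0,0,0.3]'
python3 -m inch '[0,0.6,0,0,0,0,0.3, -0.1,1.2,0,0,0,0,0.3, -0.1,1.8,0,0,0,0,0.3, -0.1,2.2,0,0,0,0,0.3, -0.2,2.6,0,0,0,0,0.3]'
```

```text
time: 2.25
tool_pos: [518.3, -56.2, 36.9]
tcp_rot: [-3.133, -0.003, 1.633]
contact_force: [-0.4, 0.1, 0.5]
grip_width: 59.7
time: 2.75
tool_pos: [516.5, -29.7, 37.2]
tcp_rot: [-3.134, -0.002, 1.633]
contact_force: [-0.6, -0.6, -0.3]
grip_width: 59.5
```

```bash
python3 -m inch '[0,0.4,0,0,0,0,0.3, -0.05,0.8,0,0,0,0,0.3, -0.1,1.2,0,0,0,0,0.3, -0.1,1.6,0,0,0,0,0.3, -0.1,2,0,0,0,0,0.3]'
python3 -m inch '[0,0.4,0,0,0,0,0.3, -0.05,0.8,0,0,0,0,0.3, -0.1,1.2,0,0,0,0,0.3, -0.1,1.6,0,0,0,0,0.3, -0.1,2,0,0,0,0,0.3]'
python3 - <<'E'
from h import *
im=save("scene","pics/scene3.png")
cv2.imwrite("pics/crop3.png",cv2.resize(im[150:330,190:390,::-1],None,fx=3,fy=3,interpolation=2))
E
```

```text
time: 3.25
tool_pos: [515.5, -9.4, 37.2]
tcp_rot: [-3.134, -0.002, 1.633]
contact_force: [-0.1, -0.3, -1.3]
grip_width: 59.9
time: 3.75
tool_pos: [514.5, 10.9, 37.2]
tcp_rot: [-3.134, -0.002, 1.633]
contact_force: [-0.0, 0.8, 0.3]
grip_width: 59.7
```

View pics/crop3.png

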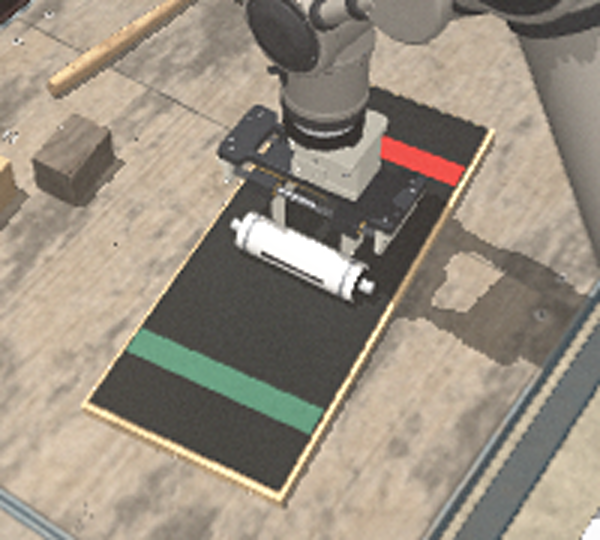

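It rolls: the stripe has turned forward. I'll check the axis from the journals at about (268,225) and (315,245).

```bash
python3 - <<'E'
from h import *
a=hit("scene",267.7,225.3,40);b=hit("scene",315,245.3,40)
print(a,b,np.linalg.norm(a-b),(a+b)/2,np.degrees(np.arctan2((a-b)[1],(a-b)[0])))
for p in((130,340),(323,425)): print(hit("scene",190+p[0]/3,150+p[1]/3,20))
E
```

```text
[588.93737381  49.06632406  40.        ] [432.79362944  30.51005111  40.        ] 157.24250116383698 [510.86550162  39.78818759  40.        ] 6.777299237571604
[596.99606651 207.74859668  20.        ]
[394.21149    179.86210727  20.        ]
```

```bash
for i in 1; do python3 -m inch '[0,0.4,0,0,0,0,0.3, -0.05,0.8,0,0,0,0,0.3, -0.1,1.2,0,0,0,0,0.3, -0.15,1.6,0,0,0,0,0.3, -0.2,2,0,0,0,0,0.3]'; done
python3 -m inch '[0,0.4,0,0,0,0,0.3, -0.05,0.8,0,0,0,0,0.3, -0.1,1.2,0,0,0,0,0.3, -0.15,1.6,0,0,0,0,0.3, -0.2,2,0,0,0,0,0.3]'
python3 -m inch '[0,0.4,0,0,0,0,0.3, -0.05,0.8,0,0,0,0,0.3, -0.1,1.2,0,0,0,0,0.3, -0.15,1.6,0,0,0,0,0.3, -0.2,2,0,0,0,0,0.3]'
python3 - <<'E'
from h import *
im=save("scene","pics/scene4.png")
cv2.imwrite("pics/crop4.png",cv2.resize(im[150:330,190:390,::-1],None,fx=3,fy=3,interpolation=2))
E
```

```text
time: 4.3
tool_pos: [512.3, 31.8, 37.2]
tcp_rot: [-3.134, -0.003, 1.633]
contact_force: [0.5, 0.0, 0.0]
grip_width: 59.7
time: 4.8
tool_pos: [510.3, 52.1, 37.2]
tcp_rot: [-3.134, -0.003, 1.633]
contact_force: [-0.8, -0.2, 1.0]
grip_width: 59.6
time: 5.3
tool_pos: [508.3, 72.4, 37.2]
tcp_rot: [-3.134, -0.003, 1.633]
contact_force: [0.0, -0.4, -0.2]
grip_width: 59.8
```

View pics/crop4.png

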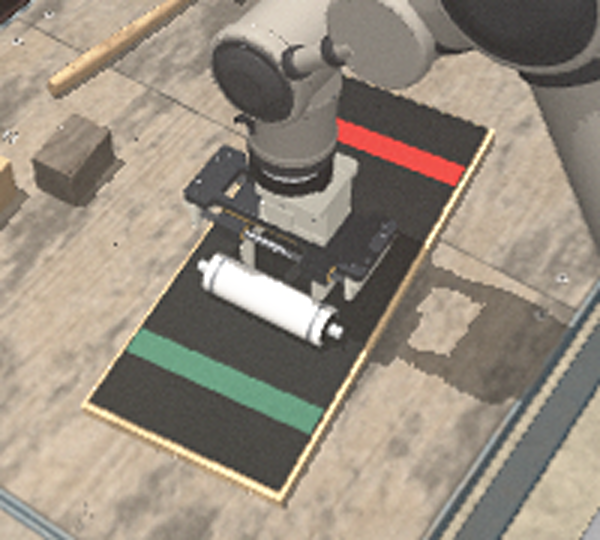

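The stripe is now underneath, and the journals sit at crop (200,266) and (343,331).

```bash
cat > j.py <<'E'
from h import *
def J(p,q):
    a,b=[hit("scene",190+x[0]/3,150+x[1]/3,40) for x in(p,q)]
    m=(a+b)[:2]/2-np.array([500.6,192.3]); u=np.array([-.1215,.9926]); v=np.array([.9926,.1215])
    print("len %.1f mid %s ang %.1f across %.1f along %.1f"%(np.linalg.norm(a-b),np.round((a+b)/2,1),np.degrees(np.arctan2((a-b)[1],(a-b)[0])),m@u,m@v))
E
python3 -c "
from j import *
J((200,266),(343,331))"
```

```text
len 157.3 mid [507.6 101.2  40. ] ang 5.8 across -91.2 along -4.1
```

```bash
python3 -m inch '[0,0.4,0,0,0,0,0.3, -0.05,0.8,0,0,0,0,0.3, -0.1,1.2,0,0,0,0,0.3, -0.15,1.6,0,0,0,0,0.3, -0.2,2,0,0,0,0,0.3]'
python3 -m inch '[0,0.4,0,0,0,0,0.3, -0.05,0.8,0,0,0,0,0.3, -0.1,1.2,0,0,0,0,0.3, -0.15,1.6,0,0,0,0,0.3, -0.2,2,0,0,0,0,0.3]'
python3 -m inch '[0,0.4,0,0,0,0,0.3, -0.05,0.8,0,0,0,0,0.3, -0.1,1.2,0,0,0,0,0.3, -0.15,1.6,0,0,0,0,0.3, -0.2,2,0,0,0,0,0.3]'
python3 - <<'E'
from h import *
im=save("scene","pics/scene5.png")
cv2.imwrite("pics/crop5.png",cv2.resize(im[150:330,190:390,::-1],None,fx=3,fy=3,interpolation=2))
E
```

```text
time: 5.85
tool_pos: [506.1, 93.3, 37.2]
tcp_rot: [-3.133, -0.003, 1.634]
contact_force: [0.1, 0.2, 0.3]
grip_width: 59.4
time: 6.35
tool_pos: [504.1, 113.6, 37.2]
tcp_rot: [-3.134, -0.003, 1.634]
contact_force: [-0.7, 1.2, -0.2]
grip_width: 59.7
time: 6.85
tool_pos: [502.0, 133.9, 37.2]
tcp_rot: [-3.133, -0.003, 1.634]
contact_force: [0.1, 0.5, 0.1]
grip_width: 60.0
```

View pics/crop5.png

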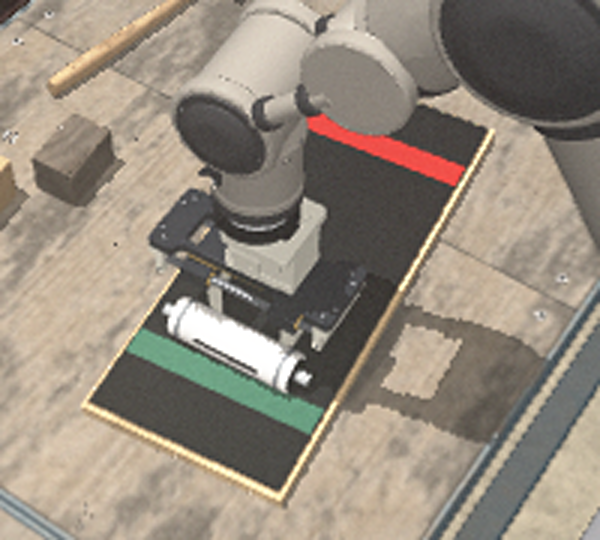

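```bash
python3 -c "
from j import *
J((163,310),(312,379))"
python3 -m inch '[0,0.4,0,0,0,0,0.3, -0.05,0.7,0,0,0,0,0.3, -0.1,1.0,0,0,0,0,0.3, -0.1,1.25,0,0,0,0,0.3, -0.15,1.5,0,0,0,0,0.3]'
python3 -m inch '[0,0.2,0,0,0,0,0.3, 0,0.4,0,0,0,0,0.3, -0.05,0.55,0,0,0,0,0.3, -0.05,0.7,0,0,0,0,0.3, -0.05,0.8,0,0,0,0,0.3]'
python3 - <<'E'
from h import *
im=save("scene","pics/scene6.png")
cv2.imwrite("pics/crop6.png",cv2.resize(im[150:330,190:390,::-1],None,fx=3,fy=3,interpolation=2))
E
```

```text
len 160.6 mid [503.4 163.8  40. ] ang 6.1 across -28.6 along -0.7
time: 7.4
tool_pos: [500.4, 149.5, 37.2]
tcp_rot: [-3.134, -0.003, 1.634]
contact_force: [0.2, -0.5, -0.1]
grip_width: 59.8
time: 7.9
tool_pos: [499.9, 157.7, 37.2]
tcp_rot: [-3.134, -0.003, 1.634]
contact_force: [0.7, -0.1, 0.6]
grip_width: 59.8
```

View pics/crop6.png

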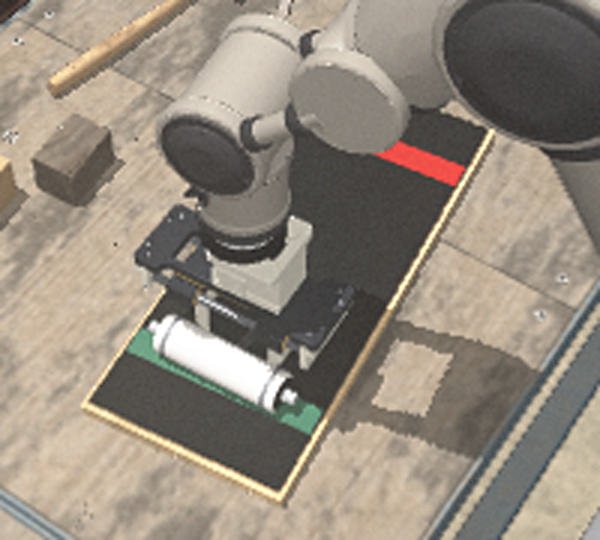

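```bash
python3 -m inch '[0,0,0,0,0,0,0.3, 0,0,0,0,0,0,0.3, 0,0,0,0,0,0,0.3, 0,0,0,0,0,0,0.3, 0,0,0,0,0,0,0.3]'
python3 - <<'E'
from j import *
J((149,328),(299,397))
im=save("scene","pics/scene7.png")
cv2.imwrite("pics/crop7.png",cv2.resize(im[230:310,220:320,::-1],None,fx=6,fy=6,interpolation=2))
E
```

```text
time: 8.45
tool_pos: [499.9, 157.7, 37.2]
tcp_rot: [-3.134, -0.003, 1.634]
contact_force: [0.3, 0.2, -0.2]
grip_width: 59.5
len 159.9 mid [501.9 187.5  40. ] ang 6.6 across -4.9 along 0.7
```

View pics/crop7.png

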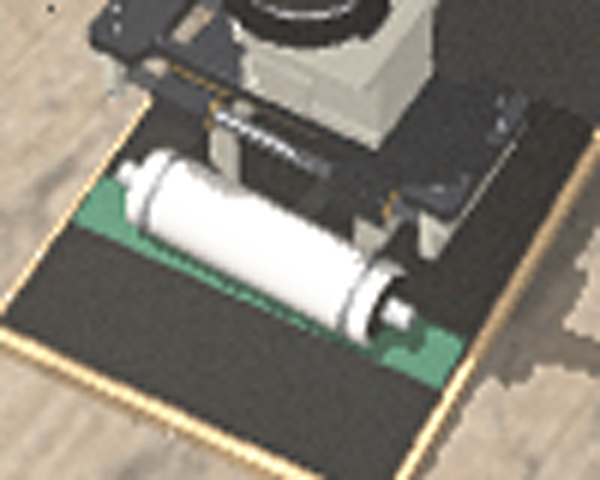

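The roller is at rest about 5 mm short of the band's middle, so I'll give it a slow nudge, then withdraw.

```bash
python3 -m inch '[0,0.1,0,0,0,0,0.3, 0,0.2,0,0,0,0,0.3, 0,0.3,0,0,0,0,0.3, 0,0.4,0,0,0,0,0.3, 0,0.45,0,0,0,0,0.3]'
python3 -m inch '[0,-0.5,0,0,0,0,0.3, 0.1,-1.5,0,0,0,0,0.3, 0.2,-3,0,0,0,0,0.3, 0.3,-4.5,0,0,0,0,0.3, 0.4,-6,0,0,0,0,0.3]'
python3 -m inch '[0,-2,3,0,0,0,0.3, 0,-4,7,0,0,0,0.3, 0,-8,11,0,0,0,0.3, 0,-12,15,0,0,0,0.3, 0,-16,17,0,0,0,0.3]'
python3 -m inch '[-3,-4,0,0,0,0,0.3, -6,-8,0,0,0,0,0.3, -9,-12,0,0,0,0,0.3, -12,-16,0,0,0,0,0.3, -14,-19,0,0,0,0,0.3]'
python3 - <<'E'
from m import *
im=save("top","pics/top8.png"); s=save("scene","pics/scene8.png")
g,r,w=None,None,None
I=im.astype(int); R,G,B=I[...,0],I[...,1],I[...,2]
m=(R>110)&(G>110)&(B>110); m[:,:212]=0; m[:,252:]=0; m[:207]=0; m[262:]=0
m=cv2.morphologyEx(m.astype(np.uint8),cv2.MORPH_CLOSE,np.ones((5,5)))
w=rect("top",comp(m,(233,235)),40); print(w)
d=w[0]-np.array([500.6,192.3]);print("across",d@[-.1215,.9926],"along",d@[.9926,.1215])
cv2.imwrite("pics/crop8.png",np.hstack([cv2.resize(im[195:275,195:295,::-1],(400,320)),cv2.resize(s[230:310,220:320,::-1],(400,320))]))
E
```

```text
time: 9.0
tool_pos: [499.9, 162.4, 37.2]
tcp_rot: [-3.134, -0.003, 1.634]
contact_force: [0.1, -0.6, 0.2]
grip_width: 59.6
time: 9.5
tool_pos: [504.0, 100.6, 37.2]
tcp_rot: [-3.134, -0.003, 1.633]
contact_force: [-0.7, -0.0, 0.7]
grip_width: 60.0
time: 10.0
tool_pos: [504.0, -55.1, 206.0]
tcp_rot: [-3.136, -0.002, 1.633]
contact_force: [1.5, 0.5, -0.4]
grip_width: 59.3
time: 10.5
tool_pos: [361.4, -247.5, 206.2]
tcp_rot: [-3.136, -0.002, 1.631]
contact_force: [0.6, -0.5, -0.7]
grip_width: 59.3
(array([520.39294434, 197.20288086]), np.float32(17.982296), [np.float32(66.19139), np.float32(184.53676)])
across 2.46175680419921 along 20.242176572265603
```

View pics/crop8.png

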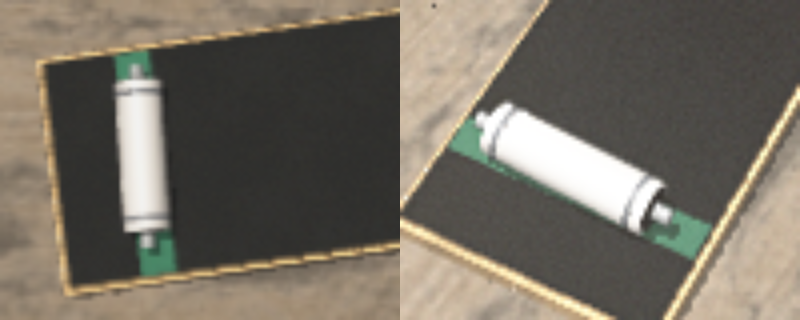

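View pics/top8.png

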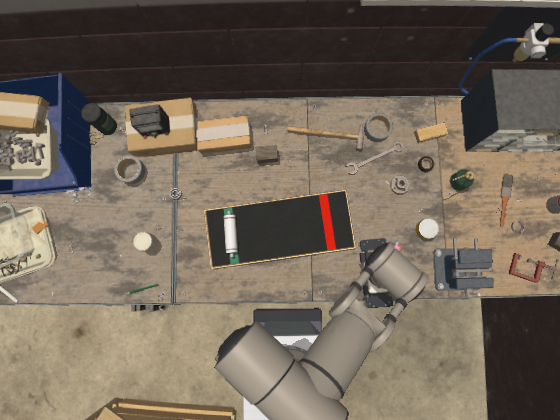

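The roller lies on the band. That numeric fit took in the mat's edging (66 mm wide), so I'll redo it with a tighter mask and check the roller is still.

```bash
python3 - <<'E'
from m import *
for k in range(3):
    im=np.array(bot.capture("top"))
    I=im.astype(int); m=I.min(2)>130; m&=(I.max(2)-I.min(2)<30); m[:,:218]=0; m[:,245:]=0; m[:207]=0; m[260:]=0
    w=rect("top",comp(m,(230,232)),40); d=w[0]-np.array([500.6,192.3])
    print(np.round(w[0],1),w[1],w[2],"across",d@[-.1215,.9926],"along",d@[.9926,.1215])
a=hit("top",195+136/4,195+65/4,40);b=hit("top",195+150/4,195+247/4,40)
d=((a+b)/2)[:2]-np.array([500.6,192.3]);print(np.linalg.norm(a-b),np.degrees(np.arctan2((a-b)[1],(a-b)[0])),"across",d@[-.1215,.9926],"along",d@[.9926,.1215])
E
```

```text
[512.2 193.3] 3.3019414 [np.float32(37.283882), np.float32(142.84135)] across -0.4005339978027429 along 11.621983087768532
[512.2 193.3] 3.3019414 [np.float32(37.283882), np.float32(142.84135)] across -0.4005339978027429 along 11.621983087768532
[512.2 193.3] 3.3019414 [np.float32(37.283882), np.float32(142.84135)] across -0.4005339978027429 along 11.621983087768532
158.33202109431116 4.213646940849684 across -2.870001289436633 along 2.561744495041444
```

```bash
python3 -c "
from plant import bot
print(bot.close_job())"
```

```text
the job is handed in; nothing more can be done
None
```

The white roller now lies at rest on the green band, and the job is handed in. I pushed it there from the red side with both fingertips at about 4 cm/s. I slowed near the end, gave it one gentle nudge, then drew the hand back and up, clear of everything.

- **Rolling:** the black stripe turned forward, went out of sight underneath at about half a turn, and came back into view just past a full turn. That matches rolling, not skidding, over about 180 mm.
- **Final position:** the top view puts the axis 0 to 3 mm from the band's middle across it and 3 to 12 mm along it. The limits are 15 and 45 mm.
- **Squareness:** the roller is 3 to 4° off the band, against a limit of about 9.7°.
- **At rest:** three repeat pictures were identical, and the contact force reads as noise.
- **Bystanders:** they look unmoved in the last top view, but I did not measure them.

**Checks that disagreed:**
- My first final fit took in the mat's edging, giving a 66 mm wide shape and 18° off, so I threw it out. I redid it with a tighter mask and also by hand from the journal tips. In the redo the far journal was partly missing from the mask (143 mm long instead of 158), so the 12 mm along the band is probably too high.
- During the push the scene camera showed the roller at 6 to 7°, a few degrees more than the top camera. Both are inside the limit.

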